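Back off a knurled locking collar two turns

ROBOT

A 6-joint arm with a two-finger parallel gripper is mounted at the origin on a cart in front of the work surface, level with it; the furniture and walls round the work are solid. World frame = base frame: x ahead of the robot, y to its left, z up, the work surface at z = 0. Lengths are in mm, angles in degrees, forces in N, time in s.
With the tool pointing down it reaches from about 350 to 850 mm from the base axis. Payload 8.1 kg.
Tool frame: the origin (TCP) lies at the very end of the fingers, on their centre line; the grasp point (between the pads) lies 19 mm behind it; z points along the fingers, y is the direction in which the jaws open and shut (so a half turn about z gives the same grasp; the last joint's range is limited). The gripper opens to 85 mm and grips with 20 to 120 N. Pads are 22 mm wide; open, the fingers measure 114 mm over their backs; the gripper's body (76 mm by 85 mm) begins 54 mm behind the grasp point. The pads swing forward as they close: fully open they stand 13 mm farther back than shut.
Start: joints at [-74.622, 7.471, 85.268, -0, 87.261, -4.893], TCP at [207.899, -562.835, 231.292] pointing down, gripper open.
Joint ranges: [-169.43, 169.43], [-51.17, 129.36], [1.28, 143.12], [-76.62, 256.62], [0, 156.53], [-152.29, 152.29]. Speed limits (degrees/s): [136.94, 136.94, 159.86, 180, 180, 180].

INTERFACE

Orientations are given as [roll, pitch, yaw] about the fixed x, y, z axes, in that order (R = Rz(yaw) Ry(pitch) Rx(roll)).
In Python, from bench import sensors, viewer, job gives the robot as it stands.
- The arm moves only by the shell command python3 -m pendant 'ROWS' [FORCE]. ROWS is JSON, one flat list of numbers, 5 for each row, row after row: the shift along the world's x, y, z in mm, then the turn about the world's z in rad, then the finger opening in mm, from 0 to 85.4. In form: [x, y, z, twist, hand, x, y, z, twist, hand, ...]. A call has 1 to 12 rows; each row shifts and turns the pose as measured when the row begins; what a row does not reach is not made up. A row lasts 1/12 s, in which the tool goes at most 41.7 mm and 7.16 degrees, less where a joint would pass 70% of its speed; a pose out of reach is approached as far as the arm can. A call with a gripper value outside its range is refused whole. The fingers move at their own pace and stop on an object; FORCE is the grip in N (left out, the last holds). Time passes only in rows, so rows that do not move let the fingers close. It gives the time, the measured TCP pose, the force and the opening at its end, in the units of the state.
- sensors.sense(): the state, without advancing time (a new reading comes with each control period).
- viewer.snapshot(name): name is "scene" or "top"; returns a dict with "frame" (384x512x3 uint8, blue, green, red), "z_map" (384x512 float32, mm along the optical axis (not along the pixel's ray), 0 where there is no reading), "fx", "fy", "cx", "cy" (pixels), "view" (4x4, takes a point from world to camera coordinates). Camera axes: x right, y down, z forward; pixel columns grow to the right and rows downward; lengths in mm; the calibration is good to about 2 mm. A picture is of the moment at which its call begins.
- job.hand_in(): hands the job in, once; it reports no verdict.
The state is a dict: "time": time; "joint_pos": joint angles; "qd": joint speeds; "joint_efforts": joint torques, N m; "tool_pos": TCP position; "tcp_rot": TCP orientation; "ft_force": force on the tool from outside, world axes, zero at the start; "wrist_torque": the same for the moment, N m; "finger_gap": finger opening in mm.
Only numpy, scipy, OpenCV 4.12 (cv2) and the standard library are available. Lean on these libraries where they do the work, as an engineer would, in place of code of your own. Each camera call takes 0.05 s, during which the arm holds its last target.

TASK

The black knurled collar that locks the lens barrel of the small light base has only just been cracked loose, by less than a quarter turn. Roll it on anticlockwise, seen from above, with a fingertip against its knurled rim, until it is two full turns from tight: its white line comes round to the small pointer on the barrel, goes on, and stops in line with the pointer the second time. Do not press on the lens, and leave the other things where they are.

Things in the scene. Friction and masses are not known exactly. Their poses are not given: they have to be found in the camera images.
- light_base: Grey round light base, fixed to the trolley top: foot 124 mm across and up to 14 mm high, narrower drum 80 mm across up to 60 mm height, collar on top. Origin: centre of the underside, on the collar's upright axis; z up; its -x axis is the direction of the pointer and of the push switch on the drum.
- collar (a joint): Turn of the black knurled collar from tight, rad: 0 tight (white line at pointer), grows anticlockwise from above; 12.566 is two full turns; end stop at 18.85. Starts at 0.3 to 1.4. It does not rise and stays where left. Turning takes 0.07 N m (1.5 N along the rim): a finger pressed on the rim with 4 to 10 N and moved along it carries it by friction, with some slip.
- collar_top (a point): Centre of the collar's top face, on its axis, 85.5 mm above the trolley. The collar is 25 mm high and 100 mm across over its 24 upright round ridges (6 mm thick, standing 3 mm out of the 94 mm body, from 63.5 to 82.5 mm above the trolley); it overhangs the drum below by 10 mm all round.
- collar_mark (a point): Middle of the white line on the collar's top face (a radial line 14 x 4 mm), 37.5 mm from the axis; turns with the collar.
- pointer (a point): The small black pointer (7 x 6 mm) on the top rim of the fixed silvery lens barrel, 24 mm from the axis, 90 mm above the trolley; fixed.
- lens: Fixed silvery lens barrel, 56 mm across, with a glass lens, inside the collar; stands out of the collar's top face to 90 mm above the trolley at its rim and 93 mm at the middle of the glass. Origin on the axis, 82 mm above the trolley. Not to be pressed.
- strip_pot: Bystander, loose: small pot with black cap, 43 mm across, 87 mm high, near the back. Origin: centre of the underside.
- petri_dish: Bystander, loose: clear round dish, 60 mm across, 15 mm high, close beside the light base. Origin: centre of the underside.
- coverslip_box: Bystander, loose: square box with blue lid, 52 x 52 x 23 mm, close beside the light base, opposite the dish. Origin: centre of the underside.
- tally_counter: Bystander, loose: small grey hand counter, 40 x 52 x 33 mm, at the back. Origin: centre of the underside.
- pencil: Bystander, loose: pencil, 160 mm long, 7 mm thick, lying near the front edge. Origin: middle of its underside.
- carton: Bystander, loose: white carton, 50 x 55 x 95 mm, standing in the red tray at the left. Origin: centre of the underside.

How it is judged:
By the outcome, as a careful person would: the job done as asked, in the order asked, and still so for the second after the job is handed in, with the robot touching nothing.
It also fails if it takes over 48 s, if anything falls off the work surface, if the arm or the gripper's body presses on something with over 40 N, if the wrist force passes 120 N, or if a joint passes its speed limit or range.

## Working session

There is one attempt and no reset: what is moved stays moved. The work goes in short steps, Python scripts to look and compute and a shell command to move; the robot and the scene stay as the last step left them, time stands still between calls to the robot, and variables do not carry over. Pictures are saved under pics/ and viewed, and the job is handed in when it is done.

```bash
mkdir -p pics; ls; python3 - <<'E'
from bench import sensors, viewer
import cv2,numpy as np
print(sensors.sense())
for n in("scene","top"):
    s=viewer.snapshot(n); cv2.imwrite(f"pics/{n}0.png",s["frame"]); np.savez(f"{n}0.npz",**s)
    print(n,s["fx"],s["fy"],s["cx"],s["cy"],s["view"])
E
```

```text
pics
{'time': 0.0, 'joint_pos': array([-7.46188150e+01,  7.51347470e+00,  8.53297468e+01, -1.35371009e-03,
        8.72606409e+01, -4.89457080e+00]), 'qd': array([ 0.10577259, -0.02909115,  0.03351947,  0.11279482, -0.0050274 ,
        0.00340231]), 'joint_efforts': array([ 1.37814095e-04, -5.69395602e+01, -5.00553703e+01,  2.87949683e-05,
        1.46953011e-02,  8.50547281e-06]), 'tool_pos': array([ 207.77617464, -562.29470631,  230.25696888]), 'tcp_rot': array([-1.79896401e+02, -7.51468759e-03,  2.02758149e+01]), 'ft_force': array([-0.5751095 ,  0.06940932,  0.98239168]), 'wrist_torque': array([ 0.00964867, -0.02463138, -0.00296298]), 'finger_gap': 85.40815689922375}
scene 485.3638029290446 485.3638029290446 263.9844589678196 183.90102410081164 [[-8.87097426e-01 -4.61182487e-01 -1.92060095e-02  4.89029140e+02]
 [-1.78014802e-01  3.80213825e-01 -9.07605739e-01  1.44858065e+02]
 [ 4.25874262e-01 -8.01715761e-01 -4.19384015e-01  1.00323393e+03]
 [ 0.00000000e+00  0.00000000e+00  0.00000000e+00  1.00000000e+00]]
top 419.5818064754058 419.5818064754058 250.7756030880129 196.32274528196862 [[-1.45855364e-02 -9.99677342e-01  2.07960107e-02  5.67003449e+01]
 [-9.96063948e-01  1.27079632e-02 -8.77218267e-02  5.10026378e+02]
 [ 8.74292476e-02 -2.19936265e-02 -9.95927913e-01  9.65255315e+02]
 [ 0.00000000e+00  0.00000000e+00  0.00000000e+00  1.00000000e+00]]
```

View pics/scene0.png

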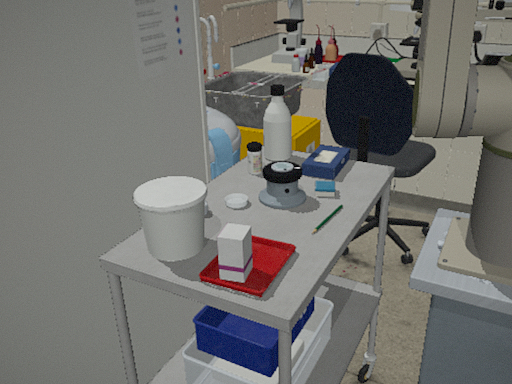

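View pics/top0.png

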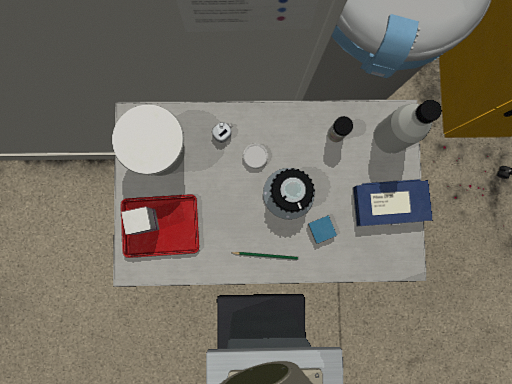

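```bash
cat > h.py <<'E'
import numpy as np,cv2
def load(n): return dict(np.load(n))
def w(s,u,v,z):
    """pixel ray at world height z"""
    V=s["view"];R=V[:3,:3];t=V[:3,3];c=-R.T@t
    d=R.T@np.array([(u-s["cx"])/s["fx"],(v-s["cy"])/s["fy"],1]);return c+d*(z-c[2])/d[2]
def px(s,p):
    q=s["view"][:3,:3]@np.array(p)+s["view"][:3,3];return s["fx"]*q[0]/q[2]+s["cx"],s["fy"]*q[1]/q[2]+s["cy"]
def zw(s,u,v):
    z=s["z_map"][int(v),int(u)];V=s["view"]
    return V[:3,:3].T@(np.array([(u-s["cx"])/s["fx"]*z,(v-s["cy"])/s["fy"]*z,z])-V[:3,3])
def rect(s,c,z,half=70,sc=5):
    """top-down rectified image at height z: up=+x, left=+y"""
    n=int(2*half*sc);g=(np.arange(n)+.5)/sc-half
    src=np.float32([[x,y] for x,y in ((-half,-half),(half,-half),(half,half),(-half,half))])
    a=np.float32([px(s,(c[0]+x,c[1]+y,z)) for x,y in src])
    b=np.float32([[(half-y)*sc,(half-x)*sc] for x,y in src])
    return cv2.warpPerspective(s["frame"],cv2.getPerspectiveTransform(a,b),(n,n),flags=cv2.INTER_CUBIC)
E
python3 - <<'E'
from h import *
s=load("top0.npz")
cv2.imwrite("pics/crop0.png",cv2.resize(s["frame"][145:265,235:365],None,fx=6,fy=5*1.0,interpolation=cv2.INTER_CUBIC)) 
print(w(s,293,189,85.5), [w(s,255,156,15),w(s,322,230,23),w(s,343,126,87),w(s,265,255,7),w(s,222,132,30)])
c=w(s,293,189,85.5)
cv2.imwrite("pics/rect0.png",rect(s,c,85.5))
s2=load("scene0.npz");cv2.imwrite("pics/rects0.png",rect(s2,c,85.5))
# depth cloud of collar top
H,W=s["z_map"].shape;P=np.array([zw(s,u,v) for v in range(150,230) for u in range(250,335)])
m=(P[:,2]>80)&(P[:,2]<100);Q=P[m];print(m.sum(),Q.min(0),Q.max(0),(Q.min(0)+Q.max(0))/2,np.median(Q[:,2]))
P=np.array([zw(s2,u,v) for v in range(150,215) for u in range(250,315)])
m=(P[:,2]>80)&(P[:,2]<95)&(P[:,0]<650);Q=P[m];print(m.sum(),Q.min(0),Q.max(0),(Q.min(0)+Q.max(0))/2,np.median(Q[:,2]))
E
```

```text
[520.20539268 -42.3622298   85.5       ] [array([607.94223211,  38.062799  ,  15.        ]), array([ 429.37184331, -115.89102534,   23.        ]), array([ 660.50650711, -157.74975096,   87.        ]), array([372.59174575,  17.83904064,   7.        ]), array([663.37192778, 115.6387911 ,  30.        ])]
1431 [469.59745711 -89.60730449  80.01698016] [567.39501587   8.28940719  95.74313249] [518.49623649 -40.65894865  87.88005633] 85.61990505236774
512 [470.00457431 -84.40396569  80.09041401] [568.30681333  12.48091537  94.98756335] [519.15569382 -35.96152516  87.53898868] 88.07961052594086
```

View pics/rect0.png

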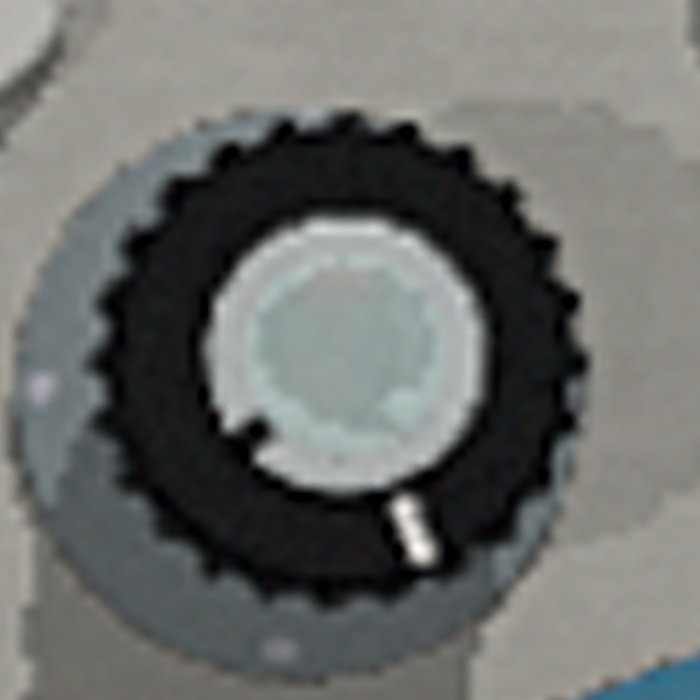

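View pics/rects0.png

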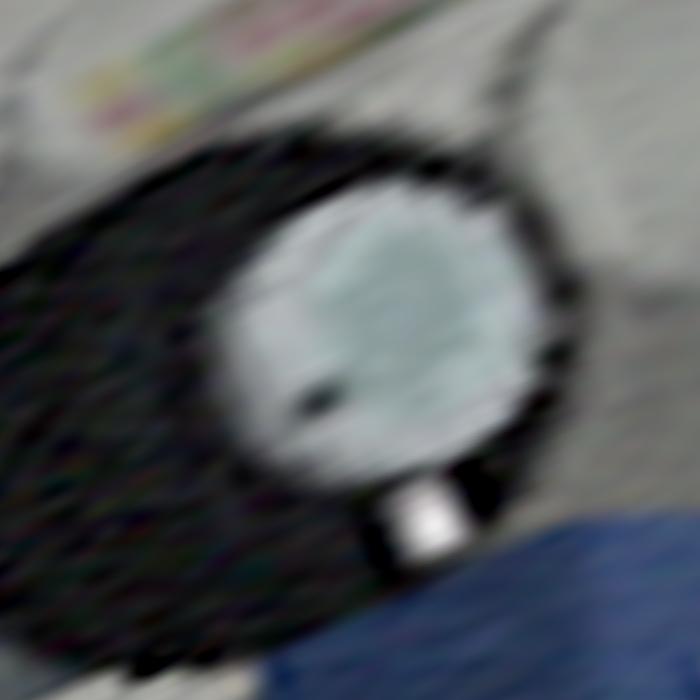

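View pics/crop0.png

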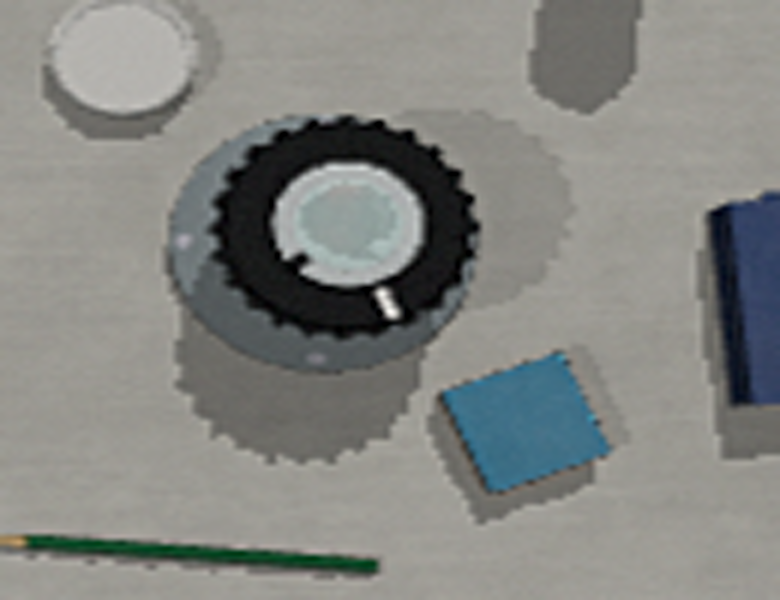

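```bash
python3 -m pendant '[25,34,0,-0.03,0, 25,34,0,-0.03,0, 25,34,0,-0.03,0, 25,34,0,-0.03,0, 25,34,0,-0.03,0, 25,34,0,-0.03,0, 25,34,0,-0.03,0, 25,34,0,-0.03,0, 25,34,0,-0.03,0, 25,34,0,-0.03,0, 25,34,0,-0.03,0, 25,34,0,-0.03,0]' 40
```

```text
time: 1.1
tool_pos: [495.4, -156.2, 223.4]
tcp_rot: [-179.5, 0.3, -2.1]
ft_force: [0.8, -1.4, -0.6]
finger_gap: 0.0
```

```bash
python3 -m pendant '[4,3,-30,0.01,0, 4,3,-30,0.01,0, 4,3,-30,0.01,0, 4,3,-30,0.01,0, 4,3,-30,0,0, 2,2,-4,0,0, 0,0,0,0,0]'
python3 - <<'E'
from bench import viewer
import numpy as np,cv2
for n in("scene","top"):
    s=viewer.snapshot(n); np.savez(f"{n}1.npz",**s)
    u,v=(230,140) if n=="scene" else (240,140)
    cv2.imwrite(f"pics/{n}1.png",cv2.resize(s["frame"][v:v+100,u:u+130],None,fx=6,fy=6,interpolation=cv2.INTER_CUBIC))
E
```

```text
time: 1.68
tool_pos: [522.1, -127.4, 64.6]
tcp_rot: [-179.4, 0.1, 0.9]
ft_force: [0.9, 0.2, 1.1]
finger_gap: 0.1
```

View pics/scene1.png

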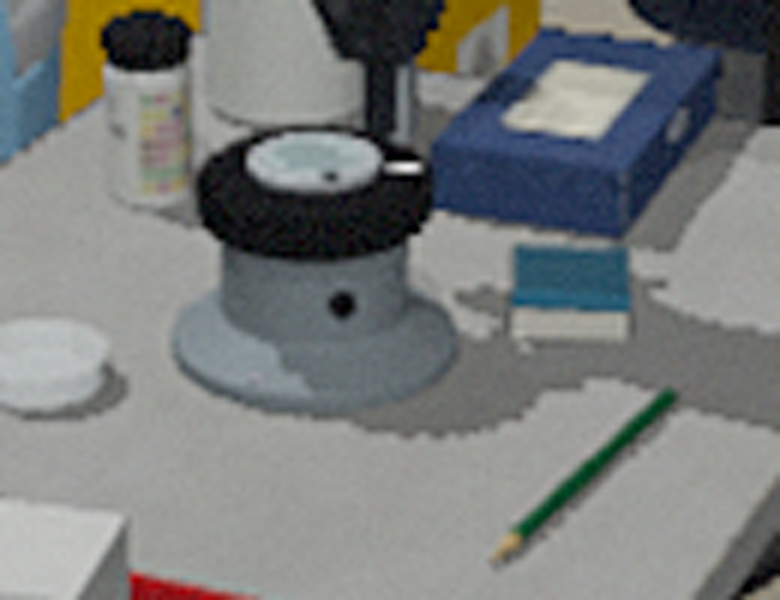

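View pics/top1.png

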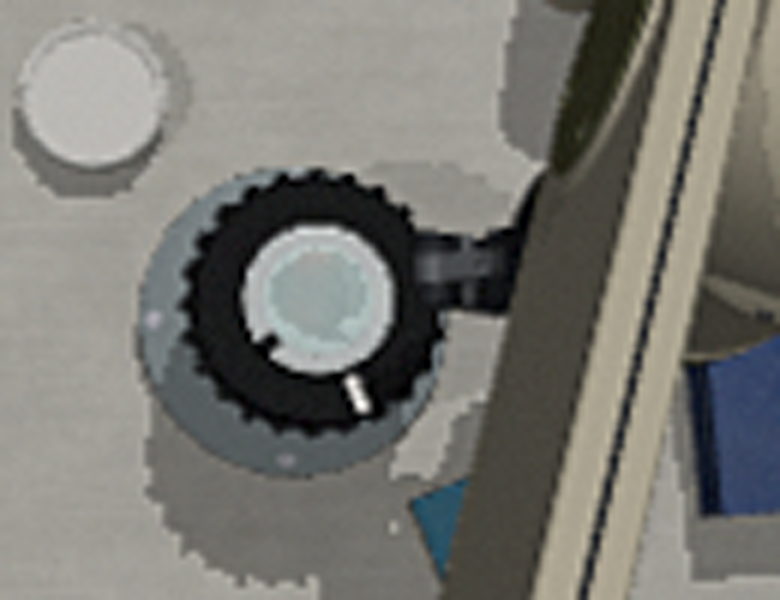

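```bash
python3 - <<'E'
from h import *
s=load("top1.npz")
P=np.array([zw(s,u,v) for v in range(170,200) for u in range(290,335)])
Q=P[(P[:,2]>97)&(P[:,2]<300)]
for a in range(95,260,10):
    q=Q[(Q[:,2]>=a)&(Q[:,2]<a+10)]
    if len(q): print("top",a,len(q),q.min(0).round(),q.max(0).round())
s=load("scene1.npz")
P=np.array([zw(s,u,v) for v in range(130,190) for u in range(270,320)])
Q=P[(P[:,2]>60)&(P[:,0]<600)&(P[:,1]<-88)&(P[:,1]>-200)]
for a in range(60,200,8):
    q=Q[(Q[:,2]>=a)&(Q[:,2]<a+8)]
    if len(q): print("sc",a,len(q),q.min(0).round(),q.max(0).round())
E
```

```text
top 105 2 [510. -99. 111.] [510. -97. 112.]
top 115 8 [ 510. -104.  117.] [516. -99. 125.]
top 125 6 [ 510. -101.  126.] [519. -93. 135.]
top 135 17 [510. -93. 135.] [533. -77. 141.]
top 145 42 [508. -86. 150.] [535. -67. 155.]
top 155 75 [510. -86. 155.] [533. -66. 165.]
top 165 30 [512. -92. 165.] [527. -79. 175.]
top 175 25 [511. -94. 175.] [532. -86. 184.]
top 185 11 [514. -93. 186.] [534. -90. 193.]
top 195 14 [516. -95. 196.] [541. -90. 205.]
top 205 13 [518. -97. 205.] [543. -91. 214.]
top 215 8 [523. -94. 216.] [536. -91. 224.]
top 225 1 [529. -91. 226.] [529. -91. 226.]
top 245 2 [533. -88. 252.] [535. -88. 254.]
sc 68 12 [ 514. -130.   70.] [ 533. -114.   75.]
sc 76 26 [ 512. -129.   76.] [ 532. -110.   84.]
sc 84 24 [ 514. -131.   84.] [ 531. -109.   92.]
sc 92 23 [ 513. -127.   92.] [ 530. -111.  100.]
sc 100 25 [ 512. -130.  100.] [ 531. -110.  108.]
sc 108 23 [ 511. -156.  109.] [538. -97. 116.]
sc 116 53 [ 512. -161.  116.] [534. -89. 124.]
sc 124 34 [ 510. -171.  124.] [537. -89. 132.]
sc 132 39 [ 507. -175.  132.] [525. -89. 140.]
sc 140 39 [ 507. -184.  140.] [522. -88. 148.]
sc 148 32 [ 507. -139.  148.] [524. -97. 156.]
sc 156 31 [ 506. -136.  156.] [542. -92. 164.]
sc 164 16 [ 505. -111.  164.] [534. -88. 171.]
```

```bash
python3 -m pendant '[0,10,1,-0.01,0, 0,7,1,0,0, 0,3,0,0,0, 0,2,0,0,0]'; python3 -m pendant '[0,2,0,0,0]';python3 -m pendant '[0,2,0,0,0]'
```

```text
time: 2.12
tool_pos: [526.8, -108.5, 76.5]
tcp_rot: [-179.7, -0.6, 0.2]
ft_force: [0.2, 0.4, -0.3]
finger_gap: 0.1
time: 2.2
tool_pos: [527.7, -106.7, 78.0]
tcp_rot: [-179.7, -0.7, 0.2]
ft_force: [0.9, -0.3, -0.3]
finger_gap: 0.7
time: 2.28
tool_pos: [528.4, -104.9, 79.1]
tcp_rot: [-179.8, -0.8, 0.2]
ft_force: [-0.2, -0.1, 0.5]
finger_gap: 0.1
```

```bash
python3 -m pendant '[0,0,-4,0,0]'; python3 -m pendant '[0,0,-4,0,0]';python3 -m pendant '[0,0,-3,0,0]';python3 -m pendant '[0,0,-3,0,0]';python3 -m pendant '[0,0,0,0,0]'
```

```text
time: 2.37
tool_pos: [529.4, -105.0, 76.5]
tcp_rot: [-179.8, -1.0, 0.2]
ft_force: [-0.4, 0.4, -0.2]
finger_gap: 0.0
time: 2.45
tool_pos: [529.7, -105.2, 72.6]
tcp_rot: [-179.8, -1.0, 0.3]
ft_force: [-0.5, 0.2, -0.6]
finger_gap: -0.1
time: 2.53
tool_pos: [529.6, -105.3, 69.2]
tcp_rot: [-179.8, -1.0, 0.3]
ft_force: [-0.4, -0.3, -0.7]
finger_gap: 0.6
time: 2.62
tool_pos: [529.4, -105.4, 65.5]
tcp_rot: [-179.8, -1.0, 0.3]
ft_force: [0.7, 0.2, -0.4]
finger_gap: -0.1
time: 2.7
tool_pos: [528.6, -105.3, 64.2]
tcp_rot: [-179.8, -0.9, 0.2]
ft_force: [-0.2, -0.8, -0.6]
finger_gap: 0.1
```

```bash
python3 -m pendant '[0,2,0.5,0,0]'; python3 -m pendant '[0,2,0.5,0,0]';python3 -m pendant '[0,2,0,0,0]'
```

```text
time: 2.78
tool_pos: [528.2, -103.4, 64.1]
tcp_rot: [-179.8, -0.8, 0.2]
ft_force: [-0.9, -0.6, 1.4]
finger_gap: 0.0
time: 2.87
tool_pos: [528.2, -102.7, 64.4]
tcp_rot: [-179.9, -0.8, 0.2]
ft_force: [1.7, -13.7, -3.6]
finger_gap: -0.3
time: 2.95
tool_pos: [528.4, -102.7, 64.4]
tcp_rot: [179.9, -0.9, 0.2]
ft_force: [1.6, -12.9, -3.2]
finger_gap: -0.1
```

```bash
cat > plan.py <<'E'
import numpy as np,sys
from bench import sensors
C=np.array([518.8,-40.5]);R=49.5;a,b=11,12.5
def path():
    pts=[]
    for k in range(0,361*4):
        t=np.radians(k/4-180); n=np.array([np.cos(t),np.sin(t)])
        pts.append(C+R*n+np.array([np.sign(n[0]+1e-12)*a,np.sign(n[1]+1e-12)*b]))
    P=[pts[0]]
    for p in pts[1:]:   # fill straights
        m=max(1,int(np.hypot(*(p-P[-1]))/.25)); 
        for i in range(1,m+1): P.append(P[-1]+(p-P[-1])/(m-i+1))
    return np.array(P)
P=path()
def plan(n=10,step=6,press=1.0,p0=None):
    s=sensors.sense();p=s["tool_pos"][:2] if p0 is None else p0
    i=np.argmin(np.hypot(*(P-p).T)); off=p-P[i]
    nrm=(C-P[i]);nrm=nrm/np.hypot(*nrm)
    print("err inward",round(float(off@nrm),2),"theta",np.degrees(np.arctan2(*(p-C)[::-1])).round(1),"z",s["tool_pos"][2].round(1),"f",s["ft_force"].round(1),"rot",s["tcp_rot"].round(1))
    L=np.r_[0,np.cumsum(np.hypot(*np.diff(P,axis=0).T))]
    q=P[i]
    for k in range(1,n+1):
        l=(L[i]+k*step)%L[-1]; j=np.searchsorted(L,l); 
        t=P[(j+3)%len(P)]-P[j-3]; t=t/np.hypot(*t); inn=np.array([-t[1],t[0]])
        d=P[j]-q+press*inn; q=P[j]; print(d.round(1),end=" ")
    print()
if __name__=="__main__": plan(*map(float if 0 else eval,sys.argv[1:]))
E
python3 plan.py 8 6
```

```text
err inward -0.25 theta -81.3 z 64.4 f [  1.6 -12.9  -3.2] rot [179.9  -0.9   0.2]
[6.  1.2] [5.8 1.9] [5.5 2.6] [5.1 3.2] [4.5 3.7] [4.2 4.4] [3.7 4.8] [3.  5.3]
```

```bash
python3 -m pendant '[6,1,0.3,0,0, 5.8,1.9,0.3,0,0, 5.5,2.5,0.3,0,0, 5,3,0.3,0,0]'; python3 plan.py 10 6
```

```text
time: 3.28
tool_pos: [550.3, -95.8, 65.1]
tcp_rot: [179.7, -0.7, 0.1]
ft_force: [-0.3, -1.7, -0.9]
finger_gap: 0.2
err inward 2.04 theta -60.4 z 65.1 f [-0.3 -1.7 -0.9] rot [ 1.797e+02 -7.000e-01  1.000e-01]
[4.7 3.8] [4.3 4.3] [3.7 4.8] [3.1 5.2] [2.3 5.4] [1.8 5.8] [1. 6.] [0.3 6.1] [-0.4  6. ] [-1.   5.8]
```

```bash
cat > look.py <<'E'
import sys,numpy as np,cv2
from bench import viewer
from h import *
n=sys.argv[1]; s=viewer.snapshot("top"); np.savez(f"top_{n}.npz",**s)
im=rect(s,(518.8,-40.5),85.5,70,5)
g=cv2.cvtColor(im,cv2.COLOR_BGR2GRAY); yy,xx=np.mgrid[:700,:700]; dx=(350-yy)/5;dy=(350-xx)/5;r=np.hypot(dx,dy)
m=(r>31.5)&(r<43.5)&(g>140)
if m.sum()>20:
    A=np.degrees(np.arctan2(dy[m].mean(),dx[m].mean())); print("mark px",xx[m].mean().round(),yy[m].mean().round(),"n",m.sum(),"r",np.hypot(dx[m].mean(),dy[m].mean()).round(1),"ang",A.round(1))
cv2.imwrite(f"pics/look_{n}.png",im)
E
python3 look.py a
```

```text
mark px 546.0 392.0 n 4208 r 40.1 ang -102.2
```

View pics/look_a.png

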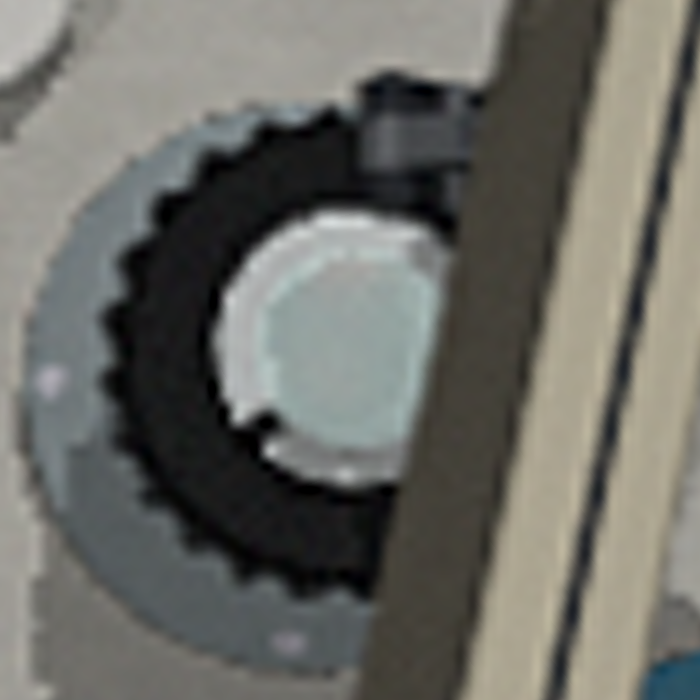

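```bash
python3 -m pendant '[4.7,3.8,0,0,0, 4.3,4.3,0,0,0, 3.7,4.8,0,0,0, 3.1,5.2,0,0,0, 2.3,5.4,0,0,0, 1.8,5.8,0,0,0]'; python3 plan.py 10 6; python3 look.py b
python3 - <<'E'
from bench import viewer
import cv2
s=viewer.snapshot("scene");cv2.imwrite("pics/sc_b.png",cv2.resize(s["frame"][140:220,230:330],None,fx=7,fy=7,interpolation=cv2.INTER_CUBIC))
E
```

```text
time: 3.83
tool_pos: [574.5, -63.0, 65.9]
tcp_rot: [179.7, -0.9, 0.1]
ft_force: [-0.1, 0.5, -0.1]
finger_gap: 0.1
err inward 3.61 theta -22.0 z 65.9 f [-0.1  0.5 -0.1] rot [ 1.797e+02 -9.000e-01  1.000e-01]
[-0.   6.1] [-0.8  6. ] [-1.   6.1] [-1.   6.1] [-1.   6.1] [-1.   5.8] [-1.4  5.9] [-2.1  5.7] [-2.8  5.4] [-3.4  5. ] 
mark px 344.0 352.0 n 17177 r 1.2 ang 108.4
```

View pics/look_b.png

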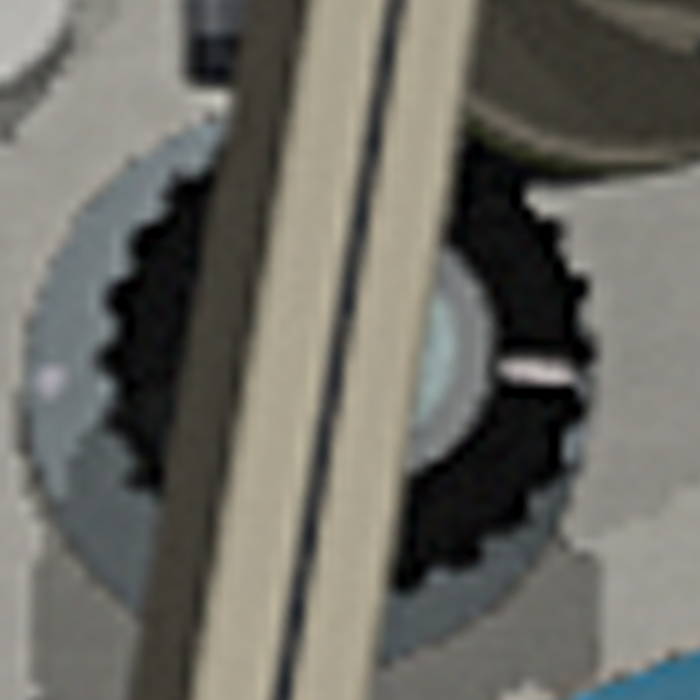

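View pics/sc_b.png

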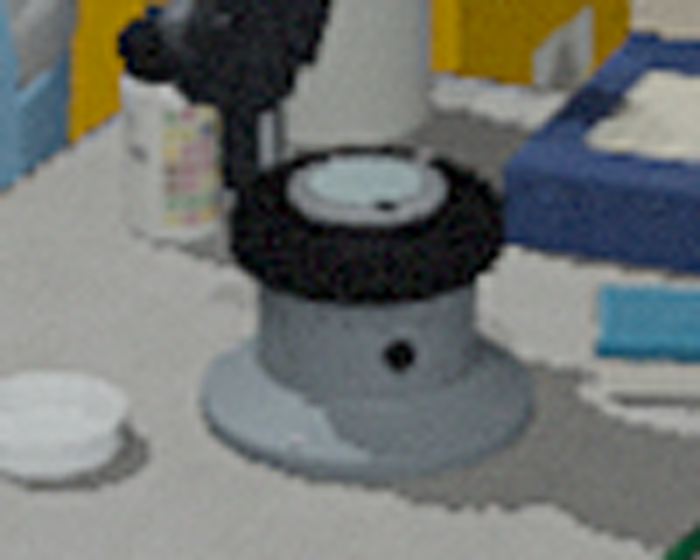

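```bash
python3 -m pendant '[-2,1,0,0,0]'; python3 -m pendant '[-2,1,0,0,0]'; python3 -m pendant '[-2,1,0,0,0]'
```

```text
time: 4.02
tool_pos: [573.4, -61.2, 66.1]
tcp_rot: [179.7, -1.0, 0.2]
ft_force: [12.9, -6.1, -7.4]
finger_gap: 0.4
time: 4.1
tool_pos: [573.5, -60.7, 66.6]
tcp_rot: [179.7, -1.3, 0.2]
ft_force: [16.7, -6.6, -12.4]
finger_gap: 0.2
time: 4.18
tool_pos: [573.6, -60.6, 67.0]
tcp_rot: [179.6, -1.6, 0.2]
ft_force: [15.2, -5.1, -12.1]
finger_gap: -0.4
```

```bash
python3 - <<'E'
t=open('plan.py').read()
t=t.replace("R=49.5;a,b=11,12.5","R=49.0;a,b=9.0,12.5").replace("pts.append(C+R*n+np.array([np.sign(n[0]+1e-12)*a,np.sign(n[1]+1e-12)*b]))","pts.append(C+R*n+np.array([a*a,b*b])*n/np.hypot(a*n[0],b*n[1]))")
open('plan.py','w').write(t)
E
python3 plan.py 10 6 1.0
```

```text
err inward 0.05 theta -20.1 z 67.0 f [ 15.2  -5.1 -12.1] rot [179.6  -1.6   0.2]
[0.6 6.2] [0.  6.1] [-0.5  5.8] [-1.1  6. ] [-1.6  5.9] [-2.1  5.6] [-2.6  5.4] [-3.2  5.2] [-3.6  4.8] [-4.   4.4]
```

```bash
python3 -m pendant '[0.6,6.2,-0.5,0,0, 0,6.1,-0.3,0,0, -0.5,5.8,-0.3,0,0]'; python3 -m pendant '[-1.1,6,-0.3,0,0, -1.6,5.9,0,0,0, -2.1,5.6,0,0,0]'; python3 plan.py 10 6 1.0
```

```text
time: 4.43
tool_pos: [578.2, -45.5, 67.5]
tcp_rot: [179.3, -2.3, 0.1]
ft_force: [7.6, -2.9, -3.8]
finger_gap: 0.3
time: 4.68
tool_pos: [578.3, -28.7, 69.1]
tcp_rot: [179.2, -3.0, 0.1]
ft_force: [7.7, -1.9, -3.9]
finger_gap: -0.4
err inward -2.54 theta 11.2 z 69.1 f [ 7.7 -1.9 -3.9] rot [ 1.792e+02 -3.000e+00  1.000e-01]
[-2.3  5.8] [-2.8  5.2] [-3.3  5.1] [-3.7  4.7] [-4.3  4.4] [-4.6  3.9] [-4.9  3.3] [-5.3  2.9] [-5.5  2.3] [-5.7  1.7]
```

```bash
python3 plan.py 10 6 0.8|tail -1;  python3 -m pendant '[-2,5.8,-1,0,0, -2.5,5.4,-1,0,0, -3.1,5.2,-1,0,0, -3.5,4.8,-1,0,0]'; python3 -m pendant '[-4,4.5,-1,0,0, -4.5,4,-1,0,0, -4.8,3.5,-1,0,0, -5.2,3,-1,0,0]'; python3 plan.py 10 6 1.0; python3 look.py c
```

```text
[-2.2  5.9] [-2.6  5.3] [-3.1  5.2] [-3.6  4.8] [-4.1  4.5] [-4.5  4. ] [-4.8  3.5] [-5.2  3.1] [-5.5  2.5] [-5.6  1.9] 
time: 5.02
tool_pos: [569.3, -6.4, 67.4]
tcp_rot: [179.2, -3.5, 0.0]
ft_force: [3.7, 0.3, 2.6]
finger_gap: -0.3
time: 5.35
tool_pos: [552.8, 11.6, 66.2]
tcp_rot: [179.3, -4.0, 0.1]
ft_force: [3.3, 1.4, 2.2]
finger_gap: 0.1
err inward -1.7 theta 56.8 z 66.2 f [3.3 1.4 2.2] rot [ 1.793e+02 -4.000e+00  1.000e-01]
[-5.7  2.5] [-5.7  1.8] [-5.8  1.1] [-6.1  0.6] [-6.1 -0.1] [-6.  -0.8] [-5.7 -1.4] [-5.7 -2. ] [-5.5 -2.7] [-5.  -3.2]
```

View pics/look_c.png

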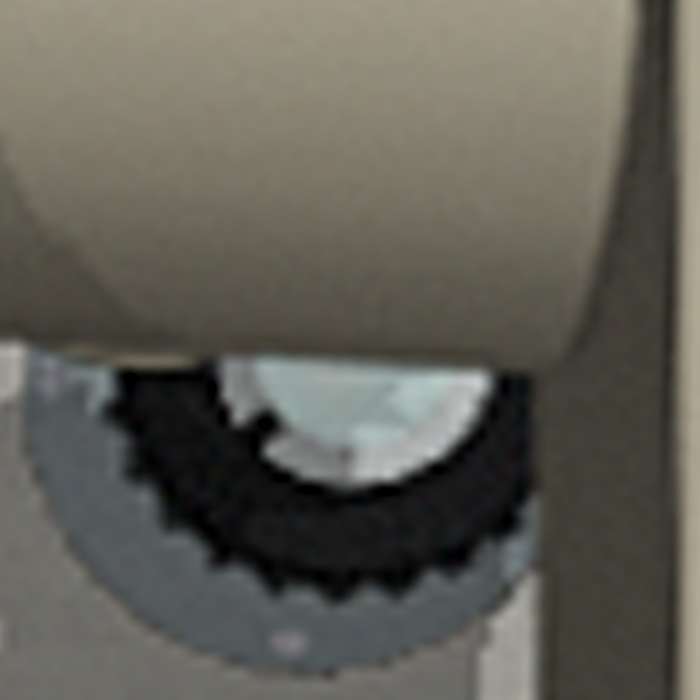

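```bash
python3 -m pendant '[-6,1.5,-0.5,0,0, -6,0.8,-0.5,0,0, -6,0,-0.3,0,0, -6,-0.6,-0.3,0,0]'; python3 -m pendant '[-6,-1.2,-0.3,0,0, -6,-1.8,-0.3,0,0, -5.7,-2.5,-0.3,0,0, -5.5,-3,-0.3,0,0]'; python3 plan.py 10 6 1.0; python3 look.py d
```

```text
time: 5.73
tool_pos: [528.0, 19.7, 65.2]
tcp_rot: [179.8, -4.2, 0.1]
ft_force: [5.6, 14.7, 1.4]
finger_gap: -0.4
time: 6.07
tool_pos: [502.8, 20.1, 64.8]
tcp_rot: [-179.4, -4.2, 0.2]
ft_force: [-0.7, 9.5, 5.1]
finger_gap: -0.3
err inward -1.38 theta 104.8 z 64.8 f [-0.7  9.5  5.1] rot [-179.4   -4.2    0.2]
[-5.4 -3. ] [-4.9 -3.4] [-4.7 -4.1] [-3.9 -4.3] [-3.7 -4.9] [-3.1 -5.1] [-2.6 -5.5] [-2.  -5.6] [-1.5 -5.9] [-0.9 -5.9] 
mark px 353.0 316.0 n 59723 r 6.8 ang -5.2
```

View pics/look_d.png

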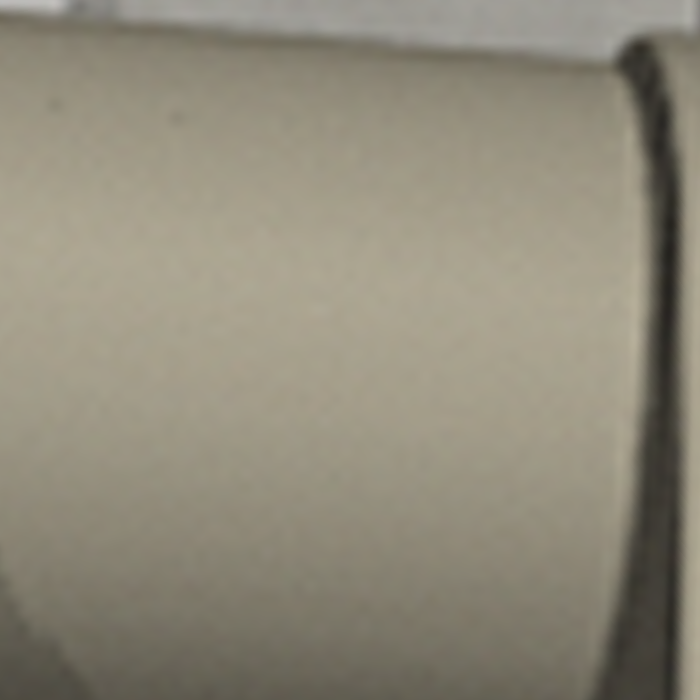

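Good contact; going on round the near side.

```bash
python3 -m pendant '[-5.5,-3,0,0,0, -5,-3.5,0,0,0, -4.7,-4.1,0,0,0, -3.9,-4.5,0,0,0]'; python3 -m pendant '[-3.7,-4.9,0,0,0, -3.1,-5.1,0,0,0, -2.6,-5.5,0,0,0, -2,-5.6,0,0,0]'; python3 plan.py 10 6 1.0; python3 look.py e
python3 - <<'E'
from bench import viewer
import cv2
s=viewer.snapshot("scene");cv2.imwrite("pics/sc_e.png",cv2.resize(s["frame"][140:220,230:330],None,fx=7,fy=7,interpolation=cv2.INTER_CUBIC))
E
```

```text
time: 6.45
tool_pos: [477.4, 6.8, 62.7]
tcp_rot: [-179.2, -3.8, 0.3]
ft_force: [-0.3, 1.9, 1.7]
finger_gap: -0.2
time: 6.78
tool_pos: [462.0, -16.9, 60.9]
tcp_rot: [-179.2, -3.5, 0.2]
ft_force: [0.5, 1.7, 1.8]
finger_gap: -0.3
err inward -2.94 theta 157.4 z 60.9 f [0.5 1.7 1.8] rot [-179.2   -3.5    0.2]
[-0.9 -6.1] [-0.3 -6. ] [ 0.3 -6.1] [ 0.8 -5.8] [ 1.3 -5.1] [ 1.8 -5.8] [ 2.3 -5.5] [ 2.9 -5.5] [ 3.2 -4.8] [ 3.9 -4.9] 
mark px 347.0 476.0 n 28789 r 25.1 ang 178.6
```

View pics/look_e.png

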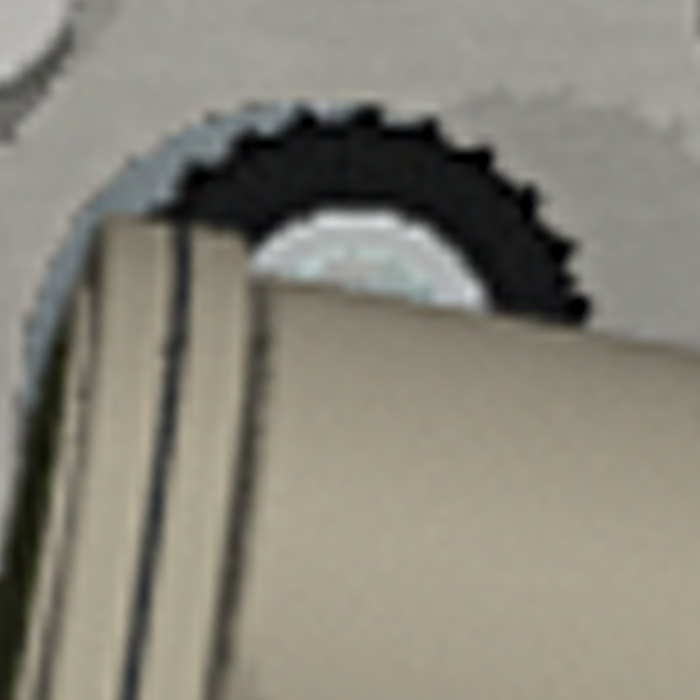

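View pics/sc_e.png

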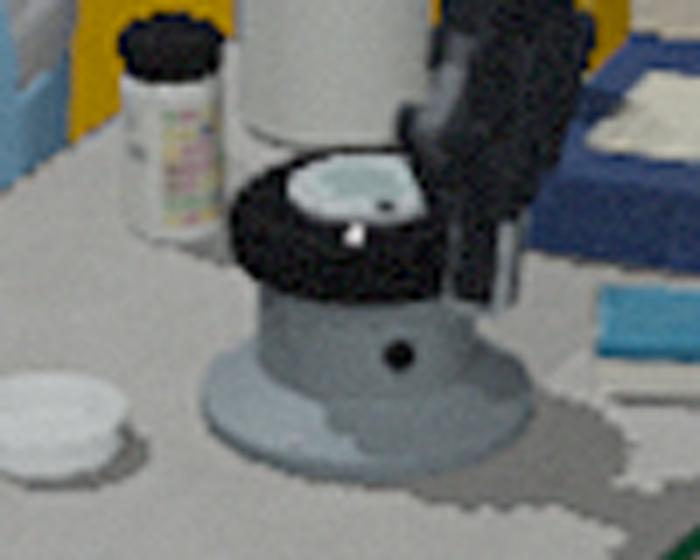

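```bash
cat > scm.py <<'E'
import sys
from h import *
from bench import viewer
# mark angle in scene: lens centre seen -> centre offset
def ang(s,u,v,c=(518.8,-40.5)):
    p=w(s,u,v,85.5);d=p[:2]-np.array(c);return p.round(1),np.hypot(*d).round(1),np.degrees(np.arctan2(d[1],d[0])).round(1)
E
python3 - <<'E'
from scm import *
s=load("scene0.npz")
print(ang(s,280.7,173.4), ang(s,230+400/6,140+168/6), px(s,(518.8,-40.5,90)),"ptr",w(s,230+385/7,140+206/7,90))
for t in (132,203): 
  r=np.radians(t);print(px(s,(518.8+37.5*np.cos(r),-40.5+37.5*np.sin(r),85.5)))
E
python3 -m pendant '[1,-5.5,1.5,0,0, 2,-5.5,1.5,0,0]';python3 -m pendant '[2,-5.5,1,0,0]'; python3 plan.py 10 6 1.0
```

```text
(array([507. ,  -7.2,  85.5]), np.float64(35.3), np.float64(109.5)) (array([485.4, -54.6,  85.5]), np.float64(36.3), np.float64(-157.2)) (np.float64(282.2029249397104), np.float64(166.1497054039027)) ptr [503.50188471 -24.48790194  90.        ]
(np.float64(286.5600349235144), np.float64(173.50840246180155))
(np.float64(297.1506160196458), np.float64(167.99061082603842))
time: 7.05
tool_pos: [460.9, -27.3, 61.6]
tcp_rot: [-179.0, -3.0, 0.2]
ft_force: [-19.3, 9.2, 5.7]
finger_gap: 0.2
time: 7.13
tool_pos: [459.4, -31.9, 61.1]
tcp_rot: [-178.9, -2.5, 0.2]
ft_force: [-14.7, 6.3, 9.0]
finger_gap: -0.1
err inward -1.95 theta 171.8 z 61.1 f [-14.7   6.3   9. ] rot [-178.9   -2.5    0.2]
[ 0.5 -6.1] [ 1.  -5.2] [ 1.5 -5.9] [ 2.1 -5.7] [ 2.5 -5.4] [ 3.1 -5.3] [ 3.5 -4.9] [ 3.9 -4.4] [ 4.4 -4.1] [ 4.8 -3.6]
```

```bash
python3 -m pendant '[0.3,-6,1.5,0,0, 0.8,-5.5,1.5,0,0, 1.3,-5.8,1.5,0,0, 1.9,-5.7,1.5,0,0]'; python3 -m pendant '[2.3,-5.4,1,0,0, 3,-5.3,1,0,0, 3.4,-4.9,1,0,0, 3.8,-4.5,1,0,0]';  python3 plan.py 10 6 1.0; python3 look.py f
```

```text
time: 7.47
tool_pos: [459.6, -55.7, 64.6]
tcp_rot: [-178.7, -1.9, 0.3]
ft_force: [-3.4, 1.1, -1.8]
finger_gap: 0.2
time: 7.8
tool_pos: [468.5, -79.0, 65.9]
tcp_rot: [-178.8, -1.3, 0.3]
ft_force: [-5.4, -0.7, -5.0]
finger_gap: -0.1
err inward -3.98 theta -142.5 z 65.9 f [-5.4 -0.7 -5. ] rot [-178.8   -1.3    0.3]
[ 4.4 -4.2] [ 4.9 -3.8] [ 5. -3.] [ 5.5 -2.6] [ 5.6 -2. ] [ 6.  -1.4] [ 5.8 -0.7] [ 6.1 -0.1] [6.1 0.5] [6.  1.2] 
mark px 334.0 515.0 n 351 r 33.1 ang 174.6
```

View pics/look_f.png

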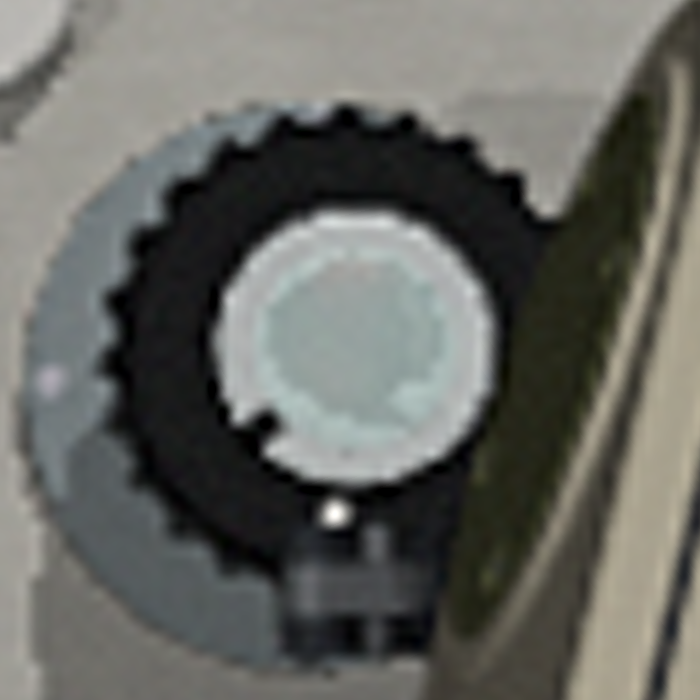

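```bash
python3 -m pendant '[4.5,-3.8,0,0,0, 5,-3.3,0,0,0, 5.2,-2.6,0,0,0, 5.6,-2.2,0,0,0]'; python3 -m pendant '[5.8,-1.5,0,0,0, 6,-1,0,0,0, 6,-0.3,0,0,0, 6,0.3,0,0,0]';  python3 plan.py 10 6 1.0; python3 look.py g
python3 - <<'E'
from bench import viewer
import cv2
s=viewer.snapshot("scene");cv2.imwrite("pics/sc_g.png",cv2.resize(s["frame"][140:220,230:330],None,fx=7,fy=7,interpolation=cv2.INTER_CUBIC))
E
```

```text
time: 8.18
tool_pos: [488.5, -98.1, 66.1]
tcp_rot: [-179.2, -1.0, 0.2]
ft_force: [-3.6, -1.6, -1.8]
finger_gap: -0.0
time: 8.52
tool_pos: [516.0, -104.2, 67.1]
tcp_rot: [-179.4, -1.2, 0.1]
ft_force: [-1.4, -1.6, -1.0]
finger_gap: 0.2
err inward -2.24 theta -92.5 z 67.1 f [-1.4 -1.6 -1. ] rot [-1.794e+02 -1.200e+00  1.000e-01]
[6. 1.] [5.8 1.7] [5.6 2.3] [5.2 2.8] [5.1 3.5] [4.5 3.9] [4.2 4.4] [3.6 4.7] [3.1 5.1] [2.7 5.5] 
mark px 512.0 448.0 n 834 r 37.8 ang -121.2
```

View pics/look_g.png

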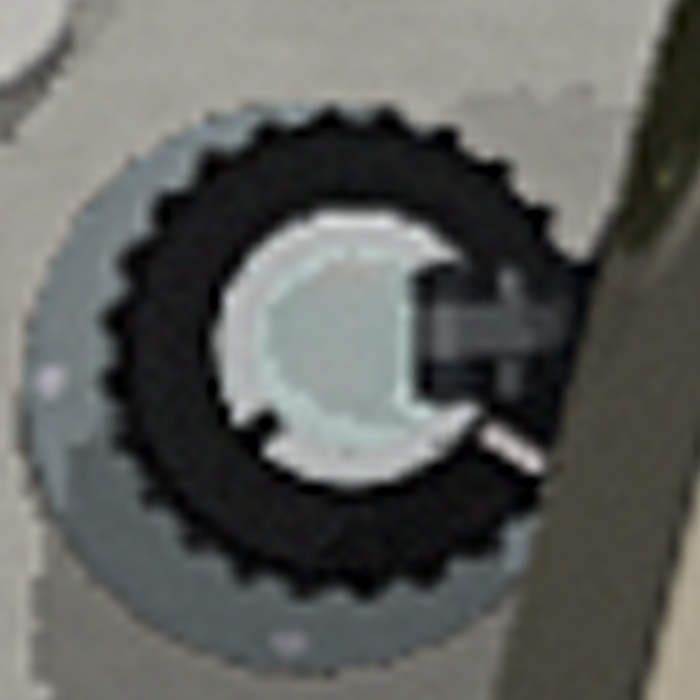

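```bash
python3 -m pendant '[5.8,1.8,-0.5,0,0, 5.7,2,-0.5,0,0, 5.6,2.4,0,0,0, 5.2,3,0,0,0]'; python3 -m pendant '[5,3.6,0,0,0, 4.5,4,0,0,0, 4,4.5,0,0,0, 3.4,4.9,0,0,0]';  python3 plan.py 10 6 1.0; python3 look.py i
```

```text
time: 8.95
tool_pos: [541.7, -100.8, 68.3]
tcp_rot: [180.0, -1.5, 0.1]
ft_force: [-0.2, -7.5, -4.0]
finger_gap: 0.1
time: 9.28
tool_pos: [562.5, -86.6, 69.4]
tcp_rot: [179.6, -1.9, 0.1]
ft_force: [1.2, -1.8, -0.3]
finger_gap: -0.1
err inward -3.61 theta -46.5 z 69.4 f [ 1.2 -1.8 -0.3] rot [ 1.796e+02 -1.900e+00  1.000e-01]
[3.2 5.4] [2.5 5.3] [2.  5.6] [1.5 5.9] [0.9 6.1] [0.3 6. ] [-0.2  6.1] [-0.8  5.8] [-1.3  6. ] [-1.8  5.8] 
mark px 500.0 381.0 n 15754 r 30.7 ang -101.9
```

View pics/look_i.png

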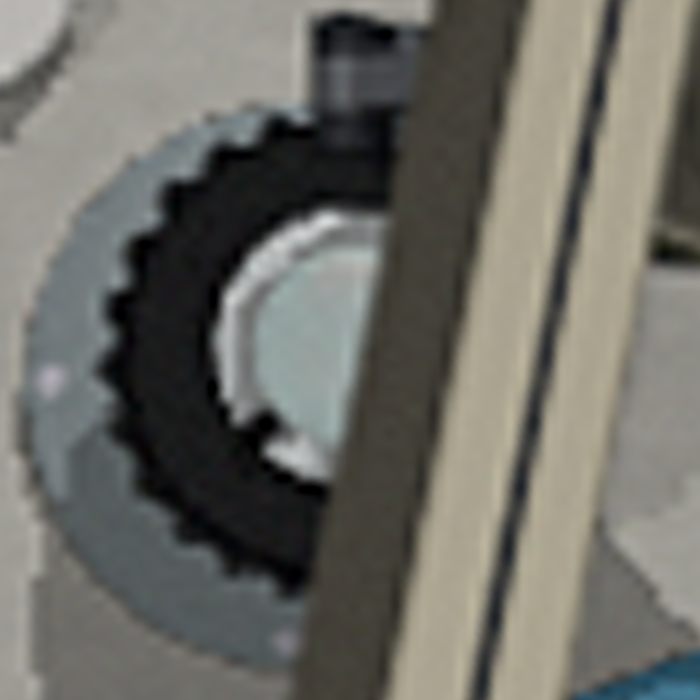

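```bash
python3 -m pendant '[2.2,6,-1,0,0, 1.6,6,-1,0,0, 1.2,6,-0.5,0,0, 0.9,6,-0.5,0,0]'; python3 -m pendant '[0.5,6,-0.5,0,0, 0,6,-0.5,0,0, -0.6,6,-0.5,0,0, -1.1,6,-0.5,0,0]';  python3 plan.py 10 6 1.0; python3 look.py j
```

```text
time: 9.67
tool_pos: [574.7, -62.3, 70.1]
tcp_rot: [179.4, -2.7, 0.1]
ft_force: [1.7, -2.2, -1.5]
finger_gap: -0.2
time: 10.0
tool_pos: [578.9, -36.2, 70.5]
tcp_rot: [179.3, -3.4, 0.2]
ft_force: [6.6, -2.4, -4.4]
finger_gap: 0.1
err inward -2.21 theta 4.1 z 70.5 f [ 6.6 -2.4 -4.4] rot [179.3  -3.4   0.2]
[-1.6  5.9] [-2.2  5.6] [-2.7  5.6] [-3.1  5. ] [-3.6  4.8] [-4.2  4.5] [-4.5  4. ] [-4.8  3.5] [-5.3  3.1] [-5.5  2.4] 
mark px 176.0 329.0 n 14373 r 35.1 ang 83.0
```

View pics/look_j.png

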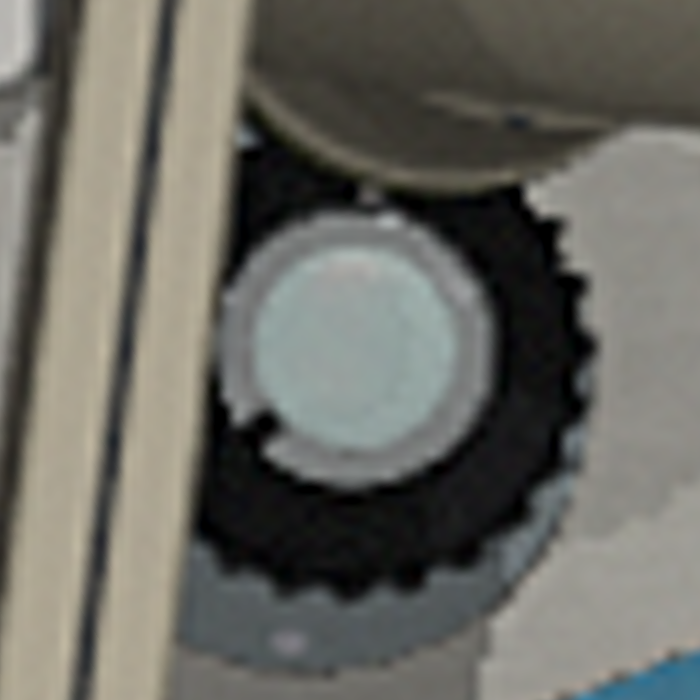

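```bash
python3 -m pendant '[-1.8,5.8,-1,0,0, -2.4,5.5,-1,0,0, -2.9,5.3,-1,0,0, -3.3,4.9,-1,0,0]'; python3 -m pendant '[-4,4.6,-1,0,0, -4.5,4.1,-1,0,0, -4.8,3.6,-1,0,0, -5.2,3,-1,0,0]';  python3 plan.py 10 6 1.0
```

```text
time: 10.38
tool_pos: [571.7, -10.2, 69.0]
tcp_rot: [179.4, -3.8, 0.2]
ft_force: [3.1, 0.2, 3.6]
finger_gap: -0.1
time: 10.72
tool_pos: [553.7, 9.2, 66.7]
tcp_rot: [179.6, -4.1, 0.3]
ft_force: [5.5, 4.1, 4.3]
finger_gap: -0.3
err inward -0.32 theta 54.9 z 66.7 f [5.5 4.1 4.3] rot [179.6  -4.1   0.3]
[-5.4  2.6] [-5.8  2.1] [-5.8  1.4] [-6.1  0.8] [-5.9  0.1] [-6.1 -0.5] [-6.  -1.2] [-5.8 -1.8] [-5.4 -2.4] [-5.3 -3. ]
```

```bash
python3 -m pendant '[-5.8,2.2,-0.5,0,0, -5.9,1.6,-0.5,0,0, -5.9,0.9,-0.3,0,0, -6,0.2,-0.3,0,0]'; python3 -m pendant '[-6,-0.4,-0.3,0,0, -6,-1,-0.3,0,0, -6,-1.6,-0.3,0,0]';  python3 plan.py 10 6 1.0; python3 - <<'E'
from bench import viewer
import cv2
s=viewer.snapshot("scene");cv2.imwrite("pics/sc_k.png",cv2.resize(s["frame"][140:220,230:330],None,fx=7,fy=7,interpolation=cv2.INTER_CUBIC))
E
```

```text
time: 11.05
tool_pos: [529.4, 19.6, 66.0]
tcp_rot: [179.9, -4.4, 0.4]
ft_force: [5.4, 9.4, 4.1]
finger_gap: -0.1
time: 11.3
tool_pos: [509.7, 21.5, 65.7]
tcp_rot: [-179.7, -4.5, 0.4]
ft_force: [1.0, 5.3, 2.9]
finger_gap: 0.2
err inward -1.24 theta 98.3 z 65.7 f [1.  5.3 2.9] rot [-179.7   -4.5    0.4]
[-5.7 -2.3] [-5.4 -2.9] [-4.9 -3.4] [-4.6 -3.9] [-4.2 -4.4] [-3.8 -4.9] [-3.2 -5.1] [-2.7 -5.5] [-2.1 -5.6] [-1.6 -5.9]
```

View pics/sc_k.png

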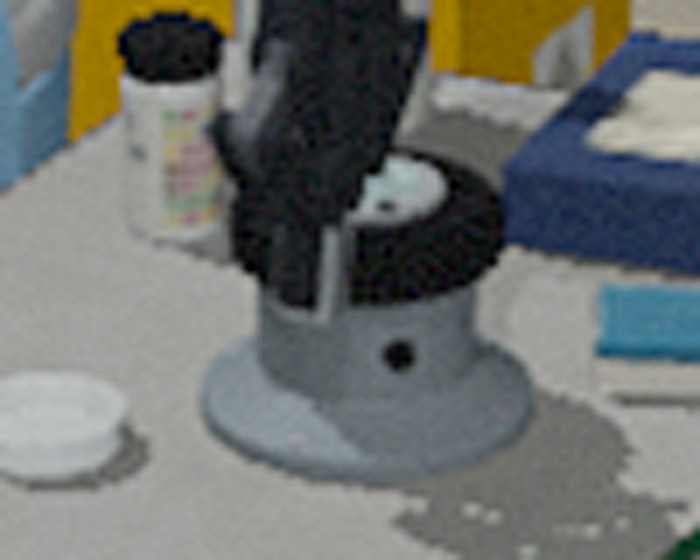

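```bash
python3 -m pendant '[0,8,0,0,0, 0,12,5,0,0, 0,5,30,0,0, 0,0,35,0,0, 0,-20,15,0,0, 3,-35,0,0,0, 3,-35,0,0,0, 3,-35,0,0,0, 2,-30,0,0,0, 0,-15,0,0,0, 0,0,0,0,0]'; python3 look.py l
```

```text
time: 12.27
tool_pos: [501.2, -123.7, 142.8]
tcp_rot: [-179.7, -2.5, 0.7]
ft_force: [0.4, 0.8, -1.3]
finger_gap: 0.3
mark px 170.0 400.0 n 1191 r 37.3 ang 105.4
```

View pics/look_l.png

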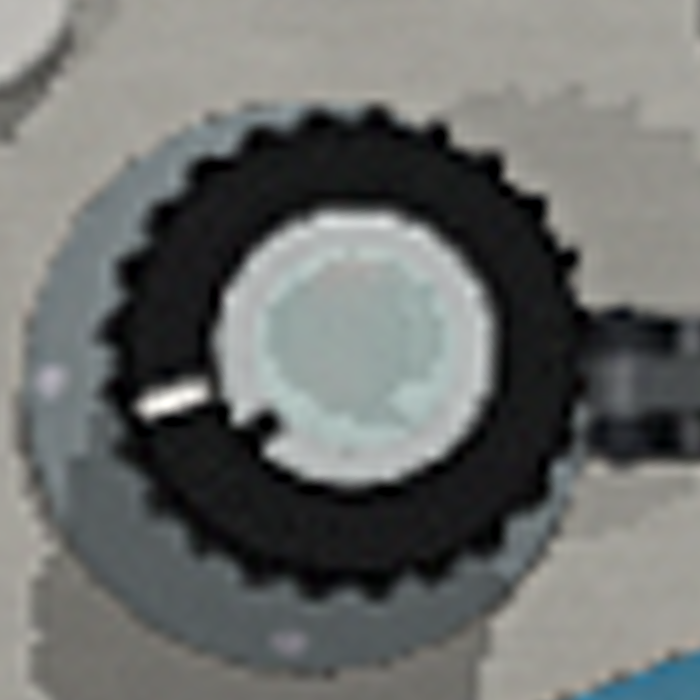

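```bash
cat > fine.py <<'E'
import sys
from h import *
from scipy.optimize import least_squares
s=load(sys.argv[1])
# lens ring outer edge: collar hole circle at z=90 r=28 ; rectify at 90 and at 85.5
def circ(im,r0,r1,sign,avoid):
    g=cv2.GaussianBlur(cv2.cvtColor(im,cv2.COLOR_BGR2GRAY),(0,0),2).astype(float)
    c=np.array([350.,350.])
    for _ in range(5):
        pts=[]
        for t in np.arange(0,360,2):
            if any(abs((t-a+180)%360-180)<w for a,w in avoid): continue
            n=np.array([-np.sin(np.radians(t)),-np.cos(np.radians(t))]) # px: right=-y, down=-x
            r=np.arange(r0*10,r1*10)/2; q=c+r[:,None]*n
            v=cv2.remap(g.astype(np.float32),q[:,0].astype(np.float32).reshape(1,-1),q[:,1].astype(np.float32).reshape(1,-1),1)[0]
            k=np.argmax(sign*np.diff(v)); pts.append(q[k])
        pts=np.array(pts)
        f=least_squares(lambda p:np.hypot(*(pts-p[:2]).T)-p[2],[*c,r0*5],loss="soft_l1",f_scale=2); c=f.x[:2]
    return c,f.x[2]/5
def ang(p,c): return np.degrees(np.arctan2(-(p[0]-c[0]),-(p[1]-c[1])))%360
C0=(518.8,-40.5)
i90=rect(s,C0,90.,70,5); c90,r90=circ(i90,25,32,-1,[(132,20)])
i85=rect(s,C0,85.5,70,5)
g=cv2.cvtColor(i90,cv2.COLOR_BGR2GRAY).astype(float);yy,xx=np.mgrid[:700,:700]
r=np.hypot(xx-c90[0],yy-c90[1])/5; A=np.degrees(np.arctan2(-(xx-c90[0]),-(yy-c90[1])))%360
m=(r>20)&(r<27)&(abs(A-132)<20); wt=np.clip(150-g,0,None)*m
P=np.array([(wt*xx).sum(),(wt*yy).sum()])/wt.sum()
print("lens c",c90.round(1),r90.round(1),"ptr",P.round(1),"r",(np.hypot(*(P-c90))/5).round(1),"ang",ang(P,c90).round(1))
# centre at 85.5 plane: same axis -> world pos of c90
Wc=np.array(C0)+np.array([350-c90[1],350-c90[0]])/5; print("axis world",Wc.round(1))
c85=c90.copy()
g=cv2.cvtColor(i85,cv2.COLOR_BGR2GRAY).astype(float); r=np.hypot(xx-c85[0],yy-c85[1])/5
m=(r>30)&(r<45)
if len(sys.argv)>2:
    a0=float(sys.argv[2]);A=np.degrees(np.arctan2(-(xx-c85[0]),-(yy-c85[1])));m&=abs((A-a0+180)%360-180)<18
wt=np.clip(g-90,0,None)*m; M=np.array([(wt*xx).sum(),(wt*yy).sum()])/wt.sum()
print("mark",M.round(1),"r",(np.hypot(*(M-c85))/5).round(1),"ang",ang(M,c85).round(1),"to go",((ang(P,c90)-ang(M,c85)+180)%360-180).round(1))
E
python3 fine.py top0.npz 203; python3 fine.py top_l.npz 105
python3 - <<'E'
from h import *
s=load("scene0.npz");u,v=230+342/6,140+304/6
for z in (35,38,40,42,45):
    p=w(s,u,v,z)[:2]-[518.8,-40.5];print(z,np.hypot(*p).round(1),np.degrees(np.arctan2(p[1],p[0])).round(1))
E
```

```text
lens c [351.5 349.7] 27.5 ptr [261.4 428.2] r 23.9 ang 131.1
axis world [518.9 -40.8]
mark [421.9 523.7] r 37.5 ang 202.0 to go -71.0
lens c [351.5 349.7] 27.5 ptr [261.2 428.3] r 23.9 ang 131.1
axis world [518.9 -40.8]
mark [172.6 398.9] r 37.1 ang 105.4 to go 25.7
35 30.2 138.6
38 36.0 134.6
40 39.9 132.6
42 43.9 130.9
45 50.0 129.0
```

```bash
python3 -m pendant '[2,0,-30,-0.01,0, 2,0,-30,0,0, 0,0,-12,0,0, 0,8,-3,0,0, 0,6,0,0,0, 0,3,0,0,0, 0,0,0,0,0]'; python3 -m pendant '[0,2,0,0,0]'; python3 -m pendant '[0,2,0,0,0]'
```

```text
time: 12.9
tool_pos: [500.1, -100.2, 63.5]
tcp_rot: [-179.9, -1.9, 0.1]
ft_force: [-2.0, -9.7, -4.6]
finger_gap: -0.1
time: 12.98
tool_pos: [499.0, -99.4, 63.7]
tcp_rot: [179.8, -1.8, 0.2]
ft_force: [-5.0, -16.6, -7.8]
finger_gap: 0.3
time: 13.07
tool_pos: [497.6, -98.9, 63.8]
tcp_rot: [179.6, -1.6, 0.3]
ft_force: [-5.5, -16.8, -6.7]
finger_gap: 0.3
```

```bash
python3 -m pendant '[5.5,-0.8,0.5,0,0, 5.5,-0.4,0.3,0,0, 5.5,0,0,0,0]'; python3 look.py m; python3 fine.py top_m.npz 110
```

```text
time: 13.32
tool_pos: [508.4, -102.7, 64.2]
tcp_rot: [179.0, -1.0, 0.4]
ft_force: [-4.5, -14.5, -5.7]
finger_gap: -0.2
mark px 177.0 420.0 n 1208 r 37.4 ang 112.0
lens c [352.6 350.3] 27.6 ptr [261.4 428.1] r 24.0 ang 130.4
axis world [518.7 -41. ]
mark [178.5 419.4] r 37.5 ang 111.6 to go 18.8
```

```bash
python3 -m pendant '[5.5,0.5,0.3,0,0, 5.5,0.8,0.3,0,0]'; python3 look.py n; python3 fine.py top_n.npz 122
```

```text
time: 13.53
tool_pos: [517.4, -104.3, 65.0]
tcp_rot: [178.5, -0.7, 0.5]
ft_force: [-3.5, -14.5, -6.6]
finger_gap: -0.2
mark px 193.0 451.0 n 1237 r 37.3 ang 122.7
lens c [352.2 349.2] 27.6 ptr [261.6 427.8] r 24.0 ang 131.0
axis world [519.  -40.9]
mark [194.7 449.7] r 37.4 ang 122.5 to go 8.4
```

```bash
python3 -m pendant '[5,0.8,0.3,0,0, 0,0.8,0,0,0]'; python3 look.py o; python3 fine.py top_o.npz 127
```

```text
time: 13.75
tool_pos: [522.7, -104.7, 66.4]
tcp_rot: [178.1, -0.6, 0.5]
ft_force: [2.9, -8.6, -5.3]
finger_gap: -0.1
mark px 351.0 438.0 n 2082 r 17.7 ang -179.4
lens c [350.8 349.1] 27.5 ptr [261.1 428.3] r 23.9 ang 131.4
axis world [519.  -40.7]
mark [204.8 468.1] r 37.7 ang 129.2 to go 2.3
```

```bash
python3 -m pendant '[2,1,0,0,0, 0,0.8,0,0,0]'; python3 look.py p; python3 fine.py top_p.npz 130
```

```text
time: 13.97
tool_pos: [524.4, -104.5, 67.8]
tcp_rot: [177.7, -0.6, 0.6]
ft_force: [1.6, -9.5, -5.7]
finger_gap: -0.1
mark px 480.0 407.0 n 7122 r 28.5 ang -113.7
lens c [351.  349.7] 27.5 ptr [260.9 428.5] r 23.9 ang 131.1
axis world [518.9 -40.7]
mark [210.4 471.8] r 37.2 ang 130.9 to go 0.2
```

```bash
python3 -m pendant '[0,-6,0,0,0, 0,-12,2,0,0, 0,-15,20,0,0, 0,-10,35,0,0, 0,-20,35,0,0, 0,-20,20,0,0, 0,-20,0,0,0, 0,0,0,0,0, 0,0,0,0,0]'; python3 look.py q; python3 fine.py top_q.npz 131
python3 - <<'E'
from bench import viewer
import cv2,numpy as np
s=viewer.snapshot("scene");cv2.imwrite("pics/sc_q.png",cv2.resize(s["frame"][100:300,150:380],None,fx=3,fy=3,interpolation=cv2.INTER_CUBIC));cv2.imwrite("pics/top_q.png",viewer.snapshot("top")["frame"])
E
```

```text
time: 14.77
tool_pos: [524.9, -209.0, 194.9]
tcp_rot: [177.6, -1.0, 1.0]
ft_force: [0.4, 0.4, -0.4]
finger_gap: -0.1
mark px 209.0 473.0 n 1329 r 37.4 ang 131.1
lens c [351.5 349.7] 27.5 ptr [261.2 428.3] r 24.0 ang 131.0
axis world [518.9 -40.8]
mark [210.4 471.7] r 37.3 ang 130.9 to go 0.2
```

View pics/look_q.png

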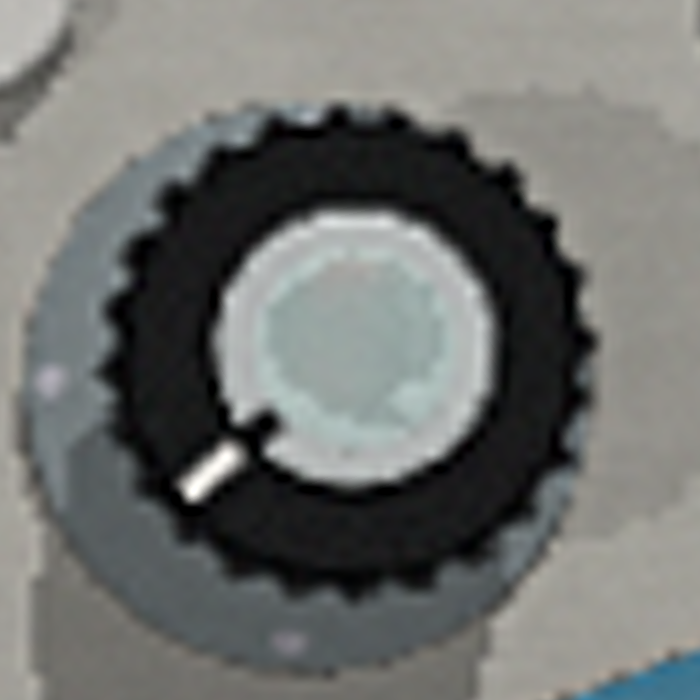

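View pics/sc_q.png

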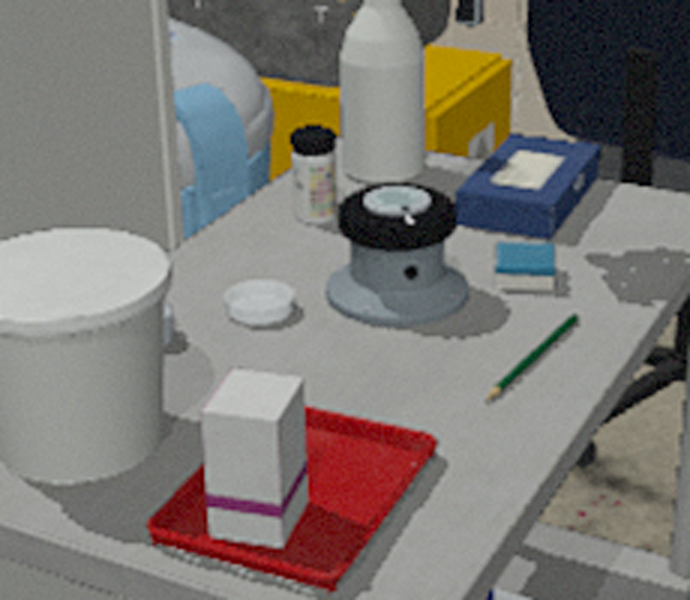

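View pics/top_q.png

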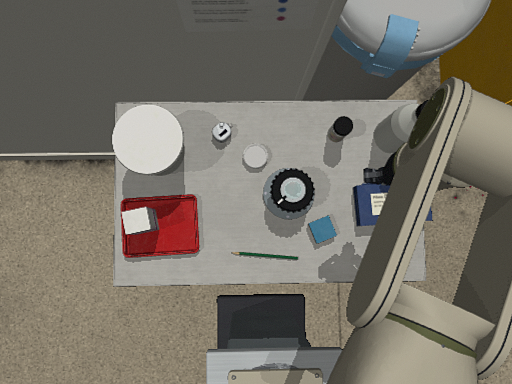

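```bash
python3 -c "
from bench import job,sensors
s=sensors.sense();print(s['ft_force'],s['qd'].round(2));job.hand_in()"
```

```text
[-0.5191103   0.59330358 -0.47241029] [ 0.5   0.58  0.92  0.01 -0.08  0.06]
the job is handed in; nothing more can be done
```

I rolled the collar anticlockwise from about 71° to two full turns from tight (720°), and the white line is back in line with the pointer. I used the closed fingertips against the knurled rim, for about one and a half orbits plus a short, checked final stroke.

- **Alignment:** after I pulled the arm back, the line measured 130.9° and the pointer 131.0–131.1°, so they agree to about 0.2°. The line passed the pointer once on the way. I tracked it at roughly 338°, 402°, 466°, 580° and 694° before the final 720°.
- **Forces and time:** the push on the rim was mostly 2–17 N, with readings up to about 21 N, above the suggested 4–10 N. Nothing came near the 40 N or 120 N limits. The clock read about 15 s. I never touched the lens.
- **Surroundings:** the other objects look unmoved in both final pictures, judged by eye and not measured. The arm was clear of everything, with the wrist force about zero at hand-in.

My first guess at the fingertip shape was a few millimetres off, so the finger briefly lost contact a few times. I corrected this from the force readings. The tool also drifted up to about 4.5° off vertical while pressing; the job was not affected.

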